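# Threading the spacers of a clay strip cutter

### The job

Build up the clay strip cutter: thread the three spacers onto the upright arbor in order of thickness, the thick blue one first, then the white one, then the thin red one on top. The slots under the blue spacer must drop over the lugs on the drive plate, so press it down lightly and turn it until you feel it fall in, and have it fully home before the next goes on. Lower every spacer by hand until it lies flat on what is below, without dropping or forcing it (a push of about 10 N is plenty), then let go and leave the other things on the board where they are.

Things in the scene. Friction and masses are not known exactly. Their poses are not given: they have to be found in the camera images.
- stand: fixed stand on a plywood board whose top is 8 mm above the table: dark foot 90 mm across, 12 mm high; neck 36 mm across; at 30 mm the grey drive plate (52 mm across, 6 mm thick); above it the upright steel arbor, diameter 20 mm, 60 mm long, its last 6 mm tapering to 12 mm. Origin at the centre of its underside, z up along the arbor. Its yaw tells nothing about the lugs.
- seat (a point): point on the arbor's axis in the drive plate's top face, 36 mm above the stand's underside; the stack rests on this face. Four brass lugs stand 4.5 mm above it, 90 degrees apart, 6 mm wide, from 15 to 24 mm off the axis. Their angle differs every time and is not measured: find it by feel (or see it). The plate itself turns only above 0.25 N m, well more than a lightly pressed spacer's drag.
- nose (a point): top end of the arbor, on its axis, 60 mm above seat.
- thick: blue plastic spacer, 26 mm thick, outside 54 mm, bore 21.6 mm, about 70 g; lies flat on the board; origin at the centre of its underside, z up. Four slots in its underside, 9 mm wide, 5 mm deep, along its x and y axes. Riding on the lugs it sits 4.5 mm high; with the slots on the lugs (within 3 degrees) it sinks to the plate. A quarter turn under 5 to 10 N finds them: the resistance vanishes.
- middle: middle spacer, white plastic, 17 mm thick, about 50 g; plain faces; bore 21.6 mm, outside diameter 54 mm; lies flat on the board at the start; origin at the centre of its underside, z up through the bore.
- thin: thin spacer, red plastic, 10 mm thick, about 30 g; plain faces; bore 21.6 mm, outside diameter 54 mm; lies flat on the board at the start; origin at the centre of its underside, z up through the bore.
- cutter: loose brass cutter wheel, a flat ring 66 mm across, 5 mm thick, with a 21.6 mm bore; origin at the centre of its underside. Not for this job.
- nut: loose steel end nut, 36 mm across at the foot, 24 mm high; origin at the centre of its underside. Not for this job.
- jar: small white jar with a yellow cap, 52 mm across, 70 mm high; origin at the centre of its underside. Leave alone.
- bowl: terracotta bowl, 110 mm across, 45 mm high; origin at the centre of its underside. Leave alone.
- cup: blue cup, 68 mm across, 75 mm high; origin at the centre of its underside. Leave alone.
- rib: wooden-handled spatula, 200 mm long, lying on the board; origin under its middle. Leave alone.
Not all that is in view belongs to the job. There is more than one size of the thin; the one meant has the size given above.

How it is judged:
By the outcome, as a careful person would: the job done as asked, in the order asked, and still so for the second after the job is handed in, with the robot touching nothing.
It also fails if it takes over 70 s, if anything falls off the work surface, if the arm or the gripper's body presses on something with over 40 N, if the wrist force passes 120 N, or if a joint passes its speed limit or range.

### The arm

A 6-joint arm with a two-finger parallel gripper is mounted at the origin on the work surface. World frame = base frame: x ahead of the robot, y to its left, z up, the work surface at z = 0. Lengths are in m, angles in rad, forces in N, time in s.
With the tool pointing down it reaches from about 0.35 to 0.725 m from the base axis. Payload 6 kg.
Tool frame: the origin (TCP) lies between the finger pads; the fingertips stand 17 mm ahead of it and the grasp point (between the pads) lies 2 mm behind it; z points along the fingers, y is the line along which they close (so a half turn about z gives the same grasp; the last joint's range is limited). The gripper opens to 85 mm and grips with 20 to 120 N. Pads are 22 mm wide; open, the fingers measure 114 mm over their backs; the gripper's body (76 mm by 85 mm) begins 54 mm behind the grasp point. The pads swing forward as they close: fully open they stand 13 mm farther back than shut.
Start: joints at [1.538, 0.04, 0.085, 0, -1.615, -0.334], TCP at [0.215, 0.56, 0.248] pointing down, gripper open.
Joint ranges: [-2.56, 2.56], [-1.29, 2.01], [-1.08, 1.49], [-3.29, 1.98], [-2.81, -0.18], [-2.99, 2.99]. Speed limits (rad/s): [2.57, 2.57, 3.01, 3.14, 3.14, 3.14].

### API

Orientations are given as a unit quaternion [x, y, z, w].
In Python, from cell import readout, optics, job gives the robot as it stands. The module is installed in compiled form; this text tells all that it offers.
- The arm moves only by the tool drive_tool, never from a script. Its argument "motion" is a list of rows, each an object of numbers: "wx", "wy", "wz": the turn, a rotation vector about the tool's x, y, z in degrees; "dx", "dy", "dz": the shift along the tool's x, y, z in mm; "fingers": the gripper's target within -1 to 1 (fully open at 1, half-way at 0, shut at -1). A call has 1 to 20 rows; each row shifts and turns the commanded pose from where the row before left it, along the tool's axes as they then stand; what a row does not reach is not made up. A row lasts 1/12 s, in which the tool goes at most 41.7 mm and 7.16 degrees, less where a joint would pass 70% of its speed; a pose out of reach is approached as far as the arm can. A call is refused whole if a number of a shift passes 41.7 or a number of a turn 7.16, either way. A call with a gripper value outside its range is refused whole. The fingers move at their own pace and stop on an object; "force" is the grip in N (left out, the last holds). Time passes only in rows, so rows that do not move let the fingers close. It gives the time, the measured TCP pose, the force, the opening and the grip force at its end, in the units of the state.
- readout.read_state(): the state, without advancing time (a new reading comes with each control period).
- optics.get_image(name): name is "side" or "top" or "wrist"; returns a dict with "color" (420x560x3 uint8, red, green, blue), "depth" (420x560 float32, m along the optical axis (not along the pixel's ray), 0 where there is no reading), "camera_matrix" (3x3 intrinsics, pixels), "extrinsics" (4x4, takes a point from camera to world coordinates); the wrist camera has in their place "tool_from_camera" (4x4, takes a point from camera to tool coordinates, whose origin is the TCP and whose axes are the flange's). Camera axes: x right, y up, looking along -z (the intrinsics and any distortion apply to the point x, -y, -z); pixel columns grow to the right and rows downward; lengths in m; the calibration is good to about 2 mm. A picture is of the moment at which its call begins: read the wrist's pose just before it.
- job.hand_in(): hands the job in; it is judged then, once.
The state is a dict: "time_s": time; "q": joint angles; "dq": joint speeds; "effort": joint torques, N m; "position": TCP position; "ee_rot": TCP orientation; "force": force on the tool from outside, world axes, zero at the start; "wrist_torque": the same for the moment, N m; "grip_width": opening from 0.0 (shut) to 1.0 (fully open); "grip_force": force on a finger pad.
Only numpy, scipy, OpenCV 4.12 (cv2) and the standard library are available. Lean on these libraries where they do the work, as an engineer would, in place of code of your own. Each camera call takes 0.05 s, during which the arm holds its last target. There are 200 camera calls.

## Working session

There is one attempt and no reset: what is moved stays moved. The work goes in short steps, Python scripts to look and compute and a tool call to move; the robot and the scene stay as the last step left them, time stands still between calls to the robot, and variables do not carry over. Pictures are saved under pics/ and viewed, at most 10 in all, crops included, and the job is handed in when it is done.

Besides the shell and the picture viewer there is one more tool, called as a command line: name --argument value ..., lists and objects as JSON in quotes. drive_tool: Moves the arm, as the interface text tells. Its arguments: {"type":"object","properties":{"motion":{"type":"array"},"force":{"type":"number"}},"required":["motion"]}

```bash
mkdir -p pics
python3 - <<'E'
from cell import readout, optics
import cv2,numpy as np
s=readout.read_state();print({k:np.round(v,3).tolist() for k,v in s.items()})
for n in("top","side"):
    d=optics.get_image(n);np.savez(f"{n}.npz",**{k:v for k,v in d.items()})
    cv2.imwrite(f"pics/{n}0.png",d["color"][:,:,::-1]);print(n,d.keys(),d["camera_matrix"],d["extrinsics"].round(3))
E
```

```text
{'time_s': 0.0, 'q': [1.538, 0.041, 0.084, -0.0, -1.616, -0.334], 'dq': [-0.001, -0.001, 0.001, -0.002, -0.0, 0.0], 'effort': [-0.001, -36.819, 34.742, 6.932, -0.005, -0.0], 'position': [0.215, 0.56, 0.247], 'ee_rot': [0.983, -0.182, -0.0, 0.001], 'force': [-0.445, 1.01, -0.174], 'wrist_torque': [-0.011, 0.001, -0.007], 'grip_force': 0.0, 'grip_width': 1.0}
top dict_keys(['color', 'depth', 'camera_matrix', 'extrinsics']) [[521.67629209   0.         279.83844251]
 [  0.         521.67629209 215.15453298]
 [  0.           0.           1.        ]] [[ 4.000e-03  9.770e-01 -2.140e-01  2.430e-01]
 [-1.000e+00  4.000e-03  0.000e+00  1.100e-02]
 [ 1.000e-03  2.140e-01  9.770e-01  1.414e+00]
 [ 0.000e+00  0.000e+00  0.000e+00  1.000e+00]]
side dict_keys(['color', 'depth', 'camera_matrix', 'extrinsics']) [[418.38899917   0.         271.70527133]
 [  0.         418.38899917 208.5360268 ]
 [  0.           0.           1.        ]] [[-0.998  0.051 -0.039  0.465]
 [-0.06  -0.541  0.839  0.853]
 [ 0.022  0.84   0.543  0.634]
 [ 0.     0.     0.     1.   ]]
```

View pics/top0.png

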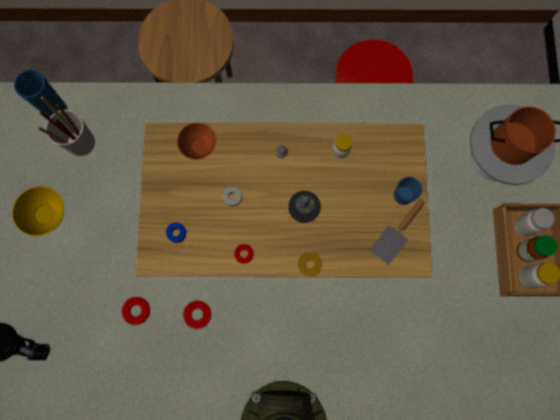

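View pics/side0.png

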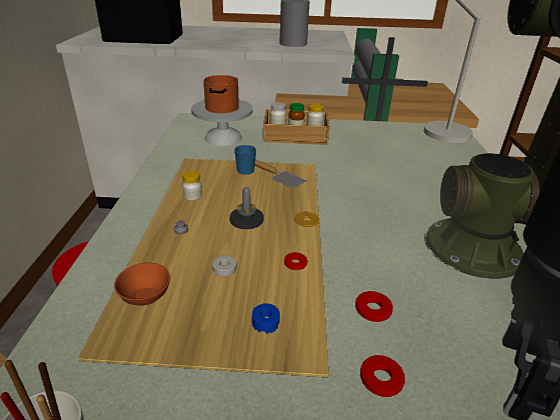

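The top view shows blue at (176,233), white at (232,196), the board's small red at (244,254), the stand at (304,206) and the cutter at (310,264). Two bigger reds lie off the board at (136,310) and (197,315). Next I measure them.

```bash
cat > h.py <<'E'
import numpy as np,cv2
def world(d,E):
    K=d["camera_matrix"];Z=d["depth"];v,u=np.indices(Z.shape)
    p=np.stack([(u-K[0,2])/K[0,0]*Z,-(v-K[1,2])/K[1,1]*Z,-Z,np.ones_like(Z)],-1)
    return (p@E.T)[...,:3]
def ray(d,E,uv,z):
    K=d["camera_matrix"];uv=np.atleast_2d(uv).astype(float)
    r=np.c_[(uv[:,0]-K[0,2])/K[0,0],-(uv[:,1]-K[1,2])/K[1,1],-np.ones(len(uv))]@E[:3,:3].T
    o=E[:3,3];return o+r*((z-o[2])/r[:,2])[:,None]
def circ(P):
    P=P[:,:2];A=np.c_[2*P,np.ones(len(P))];s=np.linalg.lstsq(A,(P**2).sum(1),rcond=None)[0]
    return s[:2],2000*np.sqrt(s[2]+s[:2]@s[:2])
E
python3 - <<'E'
from h import *
S={"blue":[(176,233),.034],"white":[(232,196),.025],"red":[(244,254),.018],"redA":[(136,310),None],"redB":[(197,315),None],"cutter":[(310,264),.013]}
d=dict(np.load("top.npz"));E=d["extrinsics"];W=world(d,E)
hsv=cv2.cvtColor(d["color"],cv2.COLOR_RGB2HSV).astype(int)
H,Sa,V=hsv[...,0],hsv[...,1],hsv[...,2]
mk={"blue":(H>100)&(H<130)&(Sa>120),"white":(Sa<60)&(V>80),"red":((H<6)|(H>174))&(Sa>180),"cutter":(H>15)&(H<28)&(Sa>170)}
mk["redA"]=mk["redB"]=mk["red"]
for n,(c,z) in S.items():
    m=np.zeros(H.shape,np.uint8);x,y=c;m[y-22:y+22,x-22:x+22]=1
    m=(m&mk[n]).astype(np.uint8);top=np.percentile(W[m>0][:,2],80)
    cs,_=cv2.findContours(m,cv2.RETR_CCOMP,cv2.CHAIN_APPROX_NONE);cs=sorted(cs,key=cv2.contourArea)[::-1][:2]
    print(n,"n",m.sum(),"ztop",top.round(4),[ (circ(ray(d,E,k[:,0],z or top))[0].round(4),circ(ray(d,E,k[:,0],z or top))[1].round(1)) for k in cs])
# stand: depth slices
for nm in("top","side"):
    d=dict(np.load(nm+".npz"));E=d["extrinsics"];W=world(d,E)
    near=np.hypot(W[...,0]-.51,W[...,1]+.035)<.07
    for a,b in((.017,.023),(.041,.047),(.047,.051),(.055,.096),(.099,.108)):
        k=near&(W[...,2]>a)&(W[...,2]<b);P=W[k]
        if len(P)>4: print(nm,a,len(P),P.mean(0).round(4),P.min(0).round(4),P.max(0).round(4),circ(P))
    for c in [(232,196)] if nm=="top" else []: print("board z",np.median(W[150:170,240:260,2]))
E
```

```text
blue n 240 ztop 0.0365 [(array([0.4972, 0.2919]), np.float64(49.8)), (array([0.4966, 0.2917]), np.float64(24.2))]
white n 231 ztop 0.0276 [(array([0.6008, 0.1429]), np.float64(50.1)), (array([0.6004, 0.1429]), np.float64(24.3))]
red n 204 ztop 0.0201 [(array([0.4424, 0.1091]), np.float64(47.3)), (array([0.4425, 0.1094]), np.float64(26.6))]
redA n 459 ztop 0.0164 [(array([0.29  , 0.3917]), np.float64(68.4)), (array([0.29  , 0.3912]), np.float64(34.2))]
redB n 441 ztop 0.0159 [(array([0.2808, 0.2297]), np.float64(67.7)), (array([0.2812, 0.2295]), np.float64(35.4))]
cutter n 426 ztop 0.0149 [(array([ 0.4157, -0.0685]), np.float64(63.6)), (array([ 0.4147, -0.0682]), np.float64(22.8))]
top 0.017 202 [ 0.5481 -0.0484  0.02  ] [ 0.4439 -0.0877  0.017 ] [ 0.5787 -0.0109  0.023 ] (array([ 0.54085714, -0.04548442]), np.float64(54.17582513731982))
top 0.041 89 [ 0.5616 -0.0518  0.0439] [ 0.5482 -0.0754  0.0411] [ 0.5795 -0.0294  0.0468] (array([ 0.5679547 , -0.05195226]), np.float64(33.892113007504356))
top 0.047 26 [ 0.5636 -0.0499  0.0483] [ 0.5477 -0.0777  0.047 ] [ 0.5781 -0.0319  0.0502] (
[... 511 characters left out ...]
y([ 0.55878292, -0.04755744]), np.float64(50.675407249654924))
side 0.041 80 [ 0.5627 -0.0479  0.0443] [ 0.5491 -0.0767  0.0411] [ 0.5793 -0.0271  0.0468] (array([ 0.56800571, -0.05174081]), np.float64(34.29471665693891))
side 0.047 17 [ 0.5668 -0.0457  0.0489] [ 0.5503 -0.0603  0.0475] [ 0.5775 -0.0307  0.0507] (array([ 0.55860549, -0.0440181 ]), np.float64(28.06155950602431))
side 0.055 85 [ 0.5707 -0.0474  0.0758] [ 0.5646 -0.0536  0.0554] [ 0.5774 -0.0404  0.0958] (array([ 0.57131644, -0.04898402]), np.float64(10.527019097132316))
side 0.099 25 [ 0.5719 -0.0517  0.1022] [ 0.5647 -0.064   0.099 ] [ 0.5775 -0.0434  0.1058] (array([ 0.57189748, -0.05296848]), np.float64(12.808001517017704))
```

drive_tool --motion '[{"wz": -7},{"wz": -7},{"wz": -6.97},{"dx": 16.8,"dy": 36},{"dx": 16.8,"dy": 36},{"dx": 16.8,"dy": 36},{"dx": 16.8,"dy": 36},{"dx": 16.8,"dy": 36},{"dx": 16.8,"dy": 36},{"dx": 16.8,"dy": 36},{"dx": 16.8,"dy": 36},{"dx": 16.8,"dy": 36},{"dx": 16.8,"dy": 36},{"dx": 16.8,"dy": 36},{"dx": 16.8,"dy": 36},{"dx": 16.8,"dy": 36},{"dx": 16.8,"dy": 36},{"dx": 16.8,"dy": 36},{"dx": 16.8,"dy": 36},{"dx": 16.8,"dy": 36}]'

```text
invalid input
```

```bash
cat >> h.py <<'E'
def look(fn=None):
    from cell import readout, optics
    from scipy.spatial.transform import Rotation as R
    s=readout.read_state();d=optics.get_image("wrist")
    T=np.eye(4);T[:3,:3]=R.from_quat(s["ee_rot"]).as_matrix();T[:3,3]=s["position"]
    if fn: cv2.imwrite(fn,d["color"][:,:,::-1])
    return s,d,T@d["tool_from_camera"]
E
python3 - <<'E'
from h import *
s,d,E=look("pics/w1.png")
print({k:np.round(v,3).tolist() for k,v in s.items()});print(d["tool_from_camera"].round(3),d["camera_matrix"].round(1))
np.savez("w1.npz",E=E,**d)
W=world(d,E);near=np.hypot(W[...,0]-.571,W[...,1]+.053)<.06
for a,b in((.041,.0465),(.0465,.051),(.1,.108)):
    k=near&(W[...,2]>a)&(W[...,2]<b);P=W[k]
    if len(P)>4: print(a,len(P),P.mean(0).round(4),P.min(0).round(4),P.max(0).round(4))
E
```

```text
{'time_s': 0.1, 'q': [1.538, 0.041, 0.084, -0.0, -1.616, -0.334], 'dq': [-0.001, -0.002, 0.001, 0.002, 0.0, -0.002], 'effort': [-0.005, -36.935, 34.828, 6.952, -0.005, 0.0], 'position': [0.215, 0.56, 0.247], 'ee_rot': [0.983, -0.182, -0.0, 0.001], 'force': [0.995, -0.253, 0.925], 'wrist_torque': [0.006, -0.031, 0.022], 'grip_force': 0.0, 'grip_width': 1.004}
[[-0.     0.946  0.324  0.084]
 [ 1.     0.    -0.     0.   ]
 [-0.     0.324 -0.946 -0.125]
 [ 0.     0.     0.     1.   ]] [[350.4   0.  282.6]
 [  0.  350.4 206.8]
 [  0.    0.    1. ]]
```

View pics/w1.png

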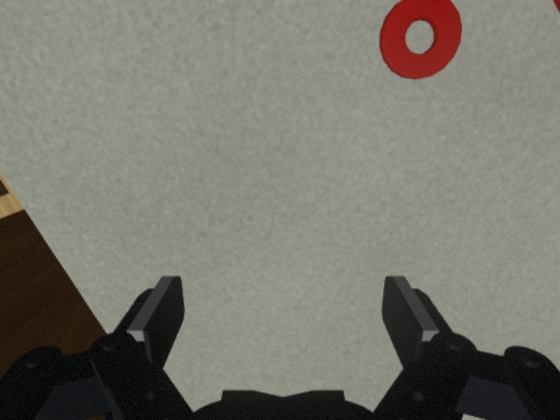

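The move was refused and the arm is still at its start. The wrist view shows the off-board big red at (420,38) and the fingertips at (170,280) and (395,280). I'll try again with all keys given.

drive_tool --motion '[{"wx": 0,"wy": 0,"wz": -7,"dx": 0,"dy": 0,"dz": 0,"fingers": 1},{"wx": 0,"wy": 0,"wz": -7,"dx": 0,"dy": 0,"dz": 0,"fingers": 1},{"wx": 0,"wy": 0,"wz": -6.97,"dx": 0,"dy": 0,"dz": 0,"fingers": 1}]'

```text
time_s: 0.4
position: [0.2151, 0.56, 0.2478]
ee_rot: [1.0, 0.003, -0.0, 0.0]
force: [-0.3, 0.6, 0.5]
grip_width: 1.002
grip_force: 0.0
```

drive_tool --motion '[{"wx": 0,"wy": 0,"wz": 0,"dx": 16.8,"dy": 36,"dz": 0,"fingers": 1},{"wx": 0,"wy": 0,"wz": 0,"dx": 16.8,"dy": 36,"dz": 0,"fingers": 1},{"wx": 0,"wy": 0,"wz": 0,"dx": 16.8,"dy": 36,"dz": 0,"fingers": 1},{"wx": 0,"wy": 0,"wz": 0,"dx": 16.8,"dy": 36,"dz": 0,"fingers": 1},{"wx": 0,"wy": 0,"wz": 0,"dx": 16.8,"dy": 36,"dz": 0,"fingers": 1},{"wx": 0,"wy": 0,"wz": 0,"dx": 16.8,"dy": 36,"dz": 0,"fingers": 1},{"wx": 0,"wy": 0,"wz": 0,"dx": 16.8,"dy": 36,"dz": 0,"fingers": 1},{"wx": 0,"wy": 0,"wz": 0,"dx": 16.8,"dy": 36,"dz": 0,"fingers": 1},{"wx": 0,"wy": 0,"wz": 0,"dx": 16.8,"dy": 36,"dz": 0,"fingers": 1},{"wx": 0,"wy": 0,"wz": 0,"dx": 16.8,"dy": 36,"dz": 0,"fingers": 1},{"wx": 0,"wy": 0,"wz": 0,"dx": 16.8,"dy": 36,"dz": 0,"fingers": 1},{"wx": 0,"wy": 0,"wz": 0,"dx": 16.8,"dy": 36,"dz": 0,"fingers": 1},{"wx": 0,"wy": 0,"wz": 0,"dx": 16.8,"dy": 36,"dz": 0,"fingers": 1},{"wx": 0,"wy": 0,"wz": 0,"dx": 16.8,"dy": 36,"dz": 0,"fingers": 1},{"wx": 0,"wy": 0,"wz": 0,"dx": 16.8,"dy": 36,"dz": 0,"fingers": 1},{"wx": 0,"wy": 0,"wz": 0,"dx": 16.8,"dy": 36,"dz": 0,"fingers": 1},{"wx": 0,"wy": 0,"wz": 0,"dx": 16.8,"dy": 36,"dz": 0,"fingers": 1}]'

```text
time_s: 1.82
position: [0.5006, -0.0543, 0.2483]
ee_rot: [1.0, -0.0, 0.0, -0.0]
force: [0.9, 1.1, -0.2]
grip_width: 0.999
grip_force: 0.0
```

Run:
```python
from h import *
s,d,E=look("pics/w2.png")
print({k:np.round(s[k],4).tolist() for k in("time_s","q","position","ee_rot")})
np.savez("w2.npz",E=E,**d)
W=world(d,E);near=np.hypot(W[...,0]-.571,W[...,1]+.053)<.06
for a,b in((.041,.0465),(.0465,.051),(.1,.108)):
    k=near&(W[...,2]>a)&(W[...,2]<b);P=W[k]
    if len(P)>4: print(a,len(P),P.mean(0).round(4),P.min(0).round(4),P.max(0).round(4))
```

```text
{'time_s': 1.8167, 'q': [0.2929, -0.219, -0.1576, -0.0001, -1.6319, 1.277], 'position': [0.5006, -0.0543, 0.2483], 'ee_rot': [1.0, -0.0005, 0.0001, -0.0001]}
0.041 1886 [ 0.5746 -0.0565  0.043 ] [ 0.5479 -0.0823  0.041 ] [ 0.5989 -0.0307  0.0465]
0.0465 260 [ 0.5732 -0.0565  0.0476] [ 0.5495 -0.08    0.0465] [ 0.5963 -0.0328  0.0505]
0.1 353 [ 0.5732 -0.0566  0.1023] [ 0.5648 -0.0655  0.1   ] [ 0.5813 -0.0491  0.1049]
```

View pics/w2.png

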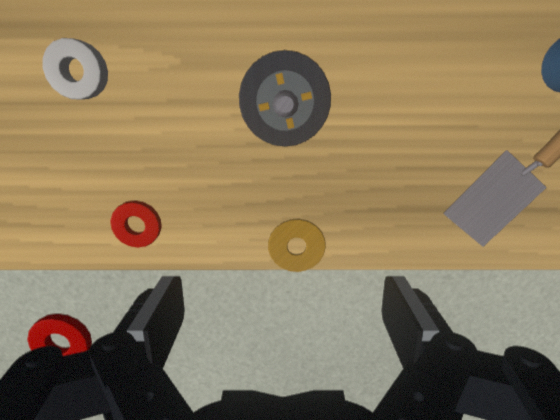

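Wrist view: stand at (285,98) with brass lugs at (280,78), (308,97), (290,124) and (263,107). White is at (75,69), red at (135,224) and the cutter at (297,246).

```bash
cat >> h.py <<'E'
def mask(img,n):
    h=cv2.cvtColor(img,cv2.COLOR_RGB2HSV).astype(int);H,S,V=h[...,0],h[...,1],h[...,2]
    return {"blue":(H>105)&(H<130)&(S>150),"white":(S<40)&(V>90),"red":((H<6)|(H>174))&(S>150)&(V>60),"brass":(H>14)&(H<28)&(S>170)}[n]
def ring(d,E,n,c,z,r=45):
    m=np.zeros(d["depth"].shape,np.uint8);x,y=c;m[max(y-r,0):y+r,max(x-r,0):x+r]=1
    m=(m&mask(d["color"],n)).astype(np.uint8)
    cs,_=cv2.findContours(m,cv2.RETR_CCOMP,cv2.CHAIN_APPROX_NONE)
    for k in sorted(cs,key=cv2.contourArea)[::-1][:2]:
        c,D=circ(ray(d,E,k[:,0],z));print(n,c.round(4),D.round(1),"px",k[:,0].mean(0).round(0))
E
python3 - <<'E'
from h import *
d=dict(np.load("w2.npz"));E=d["E"]
ring(d,E,"white",(75,69),.025);ring(d,E,"red",(135,224),.018,35)
W=world(d,E)
m=mask(d["color"],"brass");k=m.astype(np.uint8);k[:55]=0;k[145:]=0;k[:,:240]=0;k[:,330:]=0
n,l,st,c=cv2.connectedComponentsWithStats(k)
P=[]
for i in range(1,n):
    if st[i,4]>15:
        p=ray(d,E,c[i],.0485)[0];P.append(p);print(st[i,4],c[i].round(1),p.round(4))
P=np.array(P);ctr=P.mean(0);print(ctr,[np.degrees(np.arctan2(*(p-ctr)[1::-1])).round(1) for p in P],np.linalg.norm(P-ctr,axis=1))
# fingertips in tool frame
T=world(d,d["tool_from_camera"]);f=(abs(T[...,1])<.06)&(abs(T[...,0])<.02)&(T[...,2]<.05)&(d["depth"]>0)
print("fingers",T[f].max(0),T[f].min(0), np.percentile(T[f][:,2],[90,99,99.8]))
E
```

```text
white [0.6008 0.1405] 51.7 px [71. 68.]
white [0.6007 0.1404] 22.6 px [71. 69.]
red [0.4433 0.1062] 51.5 px [136. 224.]
red [0.4436 0.1056] 21.6 px [135. 224.]
43 [279.7  78.3] [ 0.5919 -0.0523  0.0485]
39 [306.1  95.7] [ 0.5775 -0.0755  0.0485]
35 [263.7 106.5] [ 0.5683 -0.038   0.0485]
38 [289.6 122.7] [ 0.5542 -0.0611  0.0485]
[ 0.57297729 -0.05672378  0.0485    ] [np.float64(13.1), np.float64(-76.6), np.float64(103.9), np.float64(-166.9)] [0.01944347 0.01932867 0.01933474 0.01927856]
fingers [0.01948994 0.0599997  0.0052597 ] [-0.01152621 -0.05999909 -0.07040908] [-0.01449485  0.0008049   0.00368337]
```

drive_tool --motion '[{"wx": 0,"wy": 0,"wz": 0,"dx": -5,"dy": -34.3,"dz": 10,"fingers": 1},{"wx": 0,"wy": 0,"wz": 0,"dx": -5,"dy": -34.3,"dz": 10,"fingers": 1},{"wx": 0,"wy": 0,"wz": 0,"dx": -5,"dy": -34.3,"dz": 10,"fingers": 1},{"wx": 0,"wy": 0,"wz": 0,"dx": -5,"dy": -34.3,"dz": 10,"fingers": 1},{"wx": 0,"wy": 0,"wz": 0,"dx": -5,"dy": -34.3,"dz": 10,"fingers": 1},{"wx": 0,"wy": 0,"wz": 0,"dx": -5,"dy": -34.3,"dz": 10,"fingers": 1},{"wx": 0,"wy": 0,"wz": 0,"dx": -5,"dy": -34.3,"dz": 10,"fingers": 1},{"wx": 0,"wy": 0,"wz": 0,"dx": -5,"dy": -34.3,"dz": 10,"fingers": 1},{"wx": 0,"wy": 0,"wz": 0,"dx": -5,"dy": -34.3,"dz": 10,"fingers": 1},{"wx": 0,"wy": 0,"wz": 0,"dx": -5,"dy": -34.3,"dz": 10,"fingers": 0.5},{"wx": 0,"wy": 0,"wz": 0,"dx": 0,"dy": 0,"dz": 0,"fingers": 0.5}]'

```text
time_s: 2.78
position: [0.4483, 0.2945, 0.1449]
ee_rot: [1.0, 0.001, -0.002, 0.001]
force: [0.1, -0.8, -0.9]
grip_width: 0.76
grip_force: 0.0
```

Run:
```python
from h import *
s,d,E=look("pics/w3.png")
print({k:np.round(s[k],4).tolist() for k in("time_s","position","ee_rot","grip_width")})
np.savez("w3.npz",E=E,**d)
m=mask(d["color"],"blue");v,u=np.nonzero(m);print(m.sum(),u.mean(),v.mean())
ring(d,E,"blue",(int(u.mean()),int(v.mean())),.034,90)
x,y=int(u.mean()),int(v.mean());c=d["color"][max(y-60,0):y+60,max(x-80,0):x+80,::-1]
cv2.imwrite("pics/w3c.png",cv2.resize(np.clip(c*2.0,0,255).astype(np.uint8),None,fx=4,fy=4,interpolation=cv2.INTER_CUBIC))
```

```text
{'time_s': 2.7833, 'position': [0.4483, 0.2945, 0.1449], 'ee_rot': [1.0, 0.0014, -0.0019, 0.0011], 'grip_width': 0.7603}
3999 281.50762690672667 148.86746686671668
blue [0.4978 0.2922] 50.8 px [285. 140.]
blue [0.4978 0.2925] 22.5 px [285. 142.]
```

View pics/w3c.png

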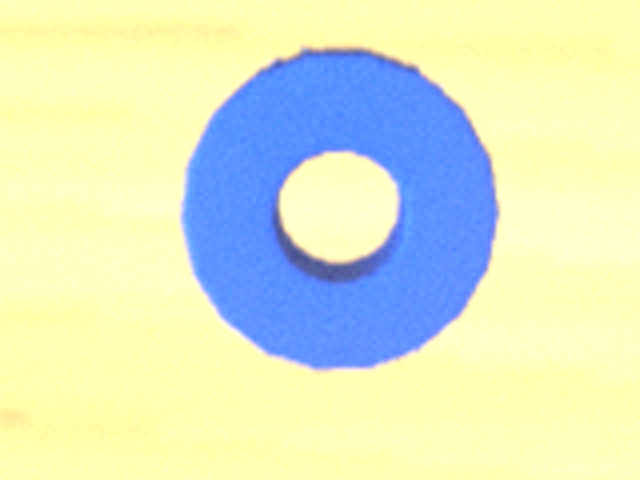

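The crop shows the blue ring round and centred near (340,210) of the crop, with no slots visible from above. I'll go over it and let the arm settle.

drive_tool --motion '[{"wx": 0,"wy": 0,"wz": 0,"dx": 24,"dy": 0,"dz": 20,"fingers": 0.5},{"wx": 0,"wy": 0,"wz": 0,"dx": 24,"dy": 0,"dz": 20,"fingers": 0.5},{"wx": 0,"wy": 0,"wz": 0,"dx": 0,"dy": 0,"dz": 0,"fingers": 0.5},{"wx": 0,"wy": 0,"wz": 0,"dx": 0,"dy": 0,"dz": 0,"fingers": 0.5},{"wx": 0,"wy": 0,"wz": 0,"dx": 0,"dy": 0,"dz": 0,"fingers": 0.5}]'

```text
time_s: 3.25
position: [0.4988, 0.2903, 0.109]
ee_rot: [1.0, -0.001, 0.0, 0.0]
force: [-0.1, 0.5, 0.1]
grip_width: 0.751
grip_force: 0.0
```

Run:
```python
from h import *
s,d,E=look()
print({k:np.round(s[k],4).tolist() for k in("time_s","position","ee_rot","grip_width","dq")})
np.savez("w4.npz",E=E,**d)
m=mask(d["color"],"blue");v,u=np.nonzero(m);print(m.sum(),u.mean(),v.mean())
ring(d,E,"blue",(int(u.mean()),int(v.mean())),.034,90)
T=world(d,d["tool_from_camera"]);f=(abs(T[...,1])<.06)&(abs(T[...,0])<.02)&(T[...,2]<.05)&(d["depth"]>0)
for sg in(1,-1):
  q=T[f&(T[...,1]*sg>0)];tip=q[q[:,2]>np.percentile(q[:,2],97)];print("tip",tip.mean(0).round(4),abs(tip[:,1]).min(),q[:,2].max())
```

```text
{'time_s': 3.25, 'position': [0.4988, 0.2903, 0.109], 'ee_rot': [1.0, -0.0009, 0.0003, 0.0001], 'grip_width': 0.7508, 'dq': [0.0128, -0.0257, 0.0072, 0.0017, 0.0054, 0.0007]}
4300 277.63348837209304 233.47627906976743
blue [0.4983 0.2922] 51.0 px [278. 230.]
blue [0.4986 0.2928] 21.8 px [278. 232.]
tip [0.0052 0.0348 0.0048] 0.03203778965195915 0.012378065167276853
tip [ 0.0051 -0.0341  0.0049] 0.031354464240637404 0.012066391072744542
```

drive_tool --motion '[{"wx": 0,"wy": 0,"wz": 0,"dx": 0,"dy": -2,"dz": 20,"fingers": 0.5},{"wx": 0,"wy": 0,"wz": 0,"dx": 0,"dy": 0,"dz": 20,"fingers": 0.5},{"wx": 0,"wy": 0,"wz": 0,"dx": 0,"dy": 0,"dz": 20,"fingers": 0.5},{"wx": 0,"wy": 0,"wz": 0,"dx": 0,"dy": 0,"dz": 14,"fingers": 0.5},{"wx": 0,"wy": 0,"wz": 0,"dx": 0,"dy": 0,"dz": 5,"fingers": 0.5},{"wx": 0,"wy": 0,"wz": 0,"dx": 0,"dy": 0,"dz": 0,"fingers": 0.5},{"wx": 0,"wy": 0,"wz": 0,"dx": 0,"dy": 0,"dz": 0,"fingers": 0},{"wx": 0,"wy": 0,"wz": 0,"dx": 0,"dy": 0,"dz": 0,"fingers": 0},{"wx": 0,"wy": 0,"wz": 0,"dx": 0,"dy": 0,"dz": 0,"fingers": 0},{"wx": 0,"wy": 0,"wz": 0,"dx": 0,"dy": 0,"dz": 0,"fingers": 0}]' --force 40

```text
time_s: 4.13
position: [0.4993, 0.2936, 0.0314]
ee_rot: [1.0, -0.0, 0.001, -0.001]
force: [-1.7, -0.6, 6.5]
grip_width: 0.616
grip_force: 42.5
```

drive_tool --motion '[{"wx": 0,"wy": 0,"wz": 0,"dx": 0,"dy": 0,"dz": -10,"fingers": 0},{"wx": 0,"wy": 0,"wz": 0,"dx": 0,"dy": 0,"dz": -30,"fingers": 0},{"wx": 0,"wy": 0,"wz": 0,"dx": 0,"dy": 0,"dz": -30,"fingers": 0},{"wx": 0,"wy": 0,"wz": 0,"dx": 0,"dy": 0,"dz": -30,"fingers": 0},{"wx": 0,"wy": 0,"wz": 0,"dx": 0,"dy": 0,"dz": -30,"fingers": 0},{"wx": 0,"wy": 0,"wz": 0,"dx": 7.4,"dy": 35,"dz": 0,"fingers": 0},{"wx": 0,"wy": 0,"wz": 0,"dx": 7.4,"dy": 35,"dz": 0,"fingers": 0},{"wx": 0,"wy": 0,"wz": 0,"dx": 7.4,"dy": 35,"dz": 0,"fingers": 0},{"wx": 0,"wy": 0,"wz": 0,"dx": 7.4,"dy": 35,"dz": 0,"fingers": 0},{"wx": 0,"wy": 0,"wz": 0,"dx": 7.4,"dy": 35,"dz": 0,"fingers": 0},{"wx": 0,"wy": 0,"wz": 0,"dx": 7.4,"dy": 35,"dz": 0,"fingers": 0},{"wx": 0,"wy": 0,"wz": 0,"dx": 7.4,"dy": 35,"dz": 0,"fingers": 0},{"wx": 0,"wy": 0,"wz": 0,"dx": 7.4,"dy": 35,"dz": 0,"fingers": 0},{"wx": 0,"wy": 0,"wz": 0,"dx": 7.4,"dy": 35,"dz": 0,"fingers": 0},{"wx": 0,"wy": 0,"wz": 0,"dx": 7.4,"dy": 35,"dz": 0,"fingers": 0},{"wx": 0,"wy": 0,"wz": 0,"dx": 0,"dy": 0,"dz": 0,"fingers": 0},{"wx": 0,"wy": 0,"wz": 0,"dx": 0,"dy": 0,"dz": 0,"fingers": 0},{"wx": 0,"wy": 0,"wz": 0,"dx": 0,"dy": 0,"dz": 0,"fingers": 0}]'

```text
time_s: 5.63
position: [0.5721, -0.0573, 0.1595]
ee_rot: [1.0, -0.001, -0.0, -0.0]
force: [-0.7, -0.6, -1.4]
grip_width: 0.618
grip_force: 42.4
```

```bash
cat >> h.py <<'E'
def state():
    from cell import readout
    s=readout.read_state();print({k:np.round(s[k],4).tolist() for k in("time_s","position","ee_rot","force","grip_width","grip_force")});return s
E
python3 - <<'E'
from h import *
from cell import optics
s=state();p=s["position"]
_,d,E=look("pics/w5.png");np.savez("w5.npz",E=E,**d)
m=mask(d["color"],"blue");v,u=np.nonzero(m);print(m.sum(),u.mean(),v.mean())
ring(d,E,"blue",(int(u.mean()),int(v.mean())),p[2]+.0026,150)
W=world(d,E);print("blue z",np.percentile(W[m][:,2],[10,50,90]))
a=optics.get_image("side");A=a["extrinsics"];pc=np.linalg.inv(A)@np.r_[p,1];K=a["camera_matrix"]
x=int(K[0,2]+K[0,0]*pc[0]/-pc[2]);y=int(K[1,2]-K[1,1]*pc[1]/-pc[2])
c=cv2.resize(a["color"][y-50:y+50,x-50:x+50,::-1],None,fx=5,fy=5,interpolation=cv2.INTER_CUBIC)
cv2.imwrite("pics/s5.png",np.clip(c*1.5,0,255).astype(np.uint8))
E
```

```text
{'time_s': 5.6333, 'position': [0.5721, -0.0573, 0.1595], 'ee_rot': [1.0, -0.0008, -0.0001, -0.0001], 'force': [-0.6705, -0.6068, -1.3969], 'grip_width': 0.618, 'grip_force': 42.4}
12038 281.2429805615551 295.177936534308
blue [ 0.5755 -0.0571] 55.2 px [286. 286.]
blue [ 0.5784 -0.0576] 12.5 px [282. 292.]
blue z [0.15027345 0.16061604 0.16148084]
```

View pics/s5.png

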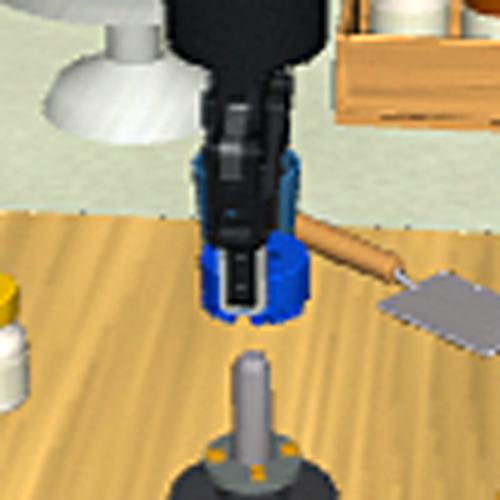

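View pics/w5.png

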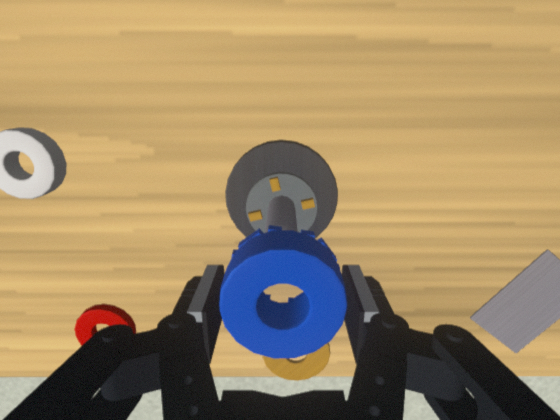

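The side crop shows the blue ring held level right above the arbor, with notches on its lower rim near (237,320). The wrist view shows the lugs at (275,185), (308,204) and (254,215), and notches in the ring's far rim near (275,230). I'll get the slot angles and the ring centre from the contour.

Run:
```python
from h import *
from scipy.optimize import least_squares
d=dict(np.load("w5.npz"));E=d["E"];p=E@np.linalg.inv(d["tool_from_camera"])
p=p[:3,3];zt=p[2]+.0026;zb=zt-.026
m=mask(d["color"],"blue").astype(np.uint8);m[:150]=0
cs,_=cv2.findContours(m,cv2.RETR_CCOMP,cv2.CHAIN_APPROX_NONE);k=max(cs,key=cv2.contourArea)[:,0]
P=ray(d,E,k,zt)[:,:2];a=np.degrees(np.arctan2(P[:,1]-p[1],P[:,0]-p[0]))
w=abs(a)>120   # near side (-x), top rim
r=least_squares(lambda c:np.hypot(P[w,0]-c[0],P[w,1]-c[1])-c[2],[p[0],p[1],.027],loss="soft_l1",f_scale=3e-4)
r2=least_squares(lambda c:np.hypot(P[w,0]-c[0],P[w,1]-c[1])-.0267,[p[0],p[1]],loss="soft_l1",f_scale=3e-4)
print("centre-tcp mm",(r.x[:2]-p[:2])*1e3,r.x[2],(r2.x-p[:2])*1e3,w.sum())
c=r2.x
B=ray(d,E,k,zb)[:,:2]-c;a=np.degrees(np.arctan2(B[:,1],B[:,0]));R=np.hypot(*B.T)*1e3
for lo in range(-75,75,3):
    q=(a>=lo)&(a<lo+3)
    if q.any(): print(lo+1.5,R[q].mean().round(1),end="; ")
# arbor tip & lugs
b=mask(d["color"],"brass").astype(np.uint8);b[:165]=0;b[230:]=0;b[:,:235]=0;b[:,325:]=0
n,l,st,cc=cv2.connectedComponentsWithStats(b)
L=[ray(d,E,cc[i],.0485)[0][:2] for i in range(1,n) if st[i,4]>20];print("\nlugs",np.round(L,4))
```

```text
centre-tcp mm [-0.55602401 -0.36294675] 0.02535957208131224 [ 0.98462617 -0.36441376] 110
-73.5 21.2; -70.5 21.8; -67.5 20.8; -64.5 20.2; -61.5 20.5; -58.5 21.4; -55.5 22.8; -52.5 21.6; -49.5 22.7; -46.5 21.9; -43.5 21.4; -40.5 21.5; -37.5 23.0; -34.5 23.5; -31.5 23.3; -28.5 22.5; -25.5 22.1; -22.5 21.6; -19.5 20.9; -16.5 21.1; -13.5 20.8; -10.5 21.3; -7.5 20.9; -4.5 20.5; -1.5 21.0; 1.5 21.3; 4.5 22.2; 7.5 22.8; 10.5 23.3; 13.5 23.6; 16.5 22.1; 19.5 20.5; 22.5 20.8; 25.5 22.2; 28.5 23.3; 31.5 23.9; 34.5 23.8; 37.5 23.6; 40.5 23.9; 43.5 23.9; 46.5 23.9; 49.5 24.2; 52.5 24.4; 55.5 24.0; 58.5 23.2; 61.5 23.6; 64.5 24.5; 67.5 24.9; 70.5 24.7; 73.5 24.6; 
lugs [[ 0.5924 -0.0521]
 [ 0.5778 -0.0756]]
```

Run:
```python
import cv2,numpy as np
c=cv2.imread("pics/w5.png")[170:270,210:360]
cv2.imwrite("pics/w5c.png",cv2.resize(np.clip(c*2.5,0,255).astype(np.uint8),None,fx=5,fy=5,interpolation=cv2.INTER_CUBIC))
```

```text
(no output)
```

View pics/w5c.png

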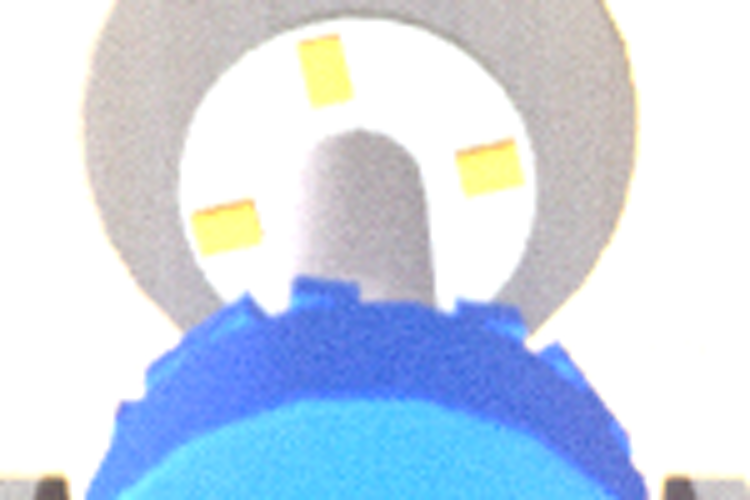

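The crop shows the blue's 9 mm slot between x=360 and 455, so the slot is at about -7.5° world yaw. The lugs are at +13.3°, so I turn about +21° and start down.

drive_tool --motion '[{"wx": 0,"wy": 0,"wz": 0,"dx": 1.7,"dy": -1,"dz": 0,"fingers": 0},{"wx": 0,"wy": 0,"wz": -5,"dx": 0,"dy": 0,"dz": 0,"fingers": 0},{"wx": 0,"wy": 0,"wz": -5.5,"dx": 0,"dy": 0,"dz": 0,"fingers": 0},{"wx": 0,"wy": 0,"wz": -5.5,"dx": 0,"dy": 0,"dz": 0,"fingers": 0},{"wx": 0,"wy": 0,"wz": -5,"dx": 0,"dy": 0,"dz": 0,"fingers": 0},{"wx": 0,"wy": 0,"wz": 0,"dx": 0,"dy": 0,"dz": 15,"fingers": 0},{"wx": 0,"wy": 0,"wz": 0,"dx": 0,"dy": 0,"dz": 15,"fingers": 0},{"wx": 0,"wy": 0,"wz": 0,"dx": 0,"dy": 0,"dz": 3,"fingers": 0},{"wx": 0,"wy": 0,"wz": 0,"dx": 0,"dy": 0,"dz": 2,"fingers": 0},{"wx": 0,"wy": 0,"wz": 0,"dx": 0,"dy": 0,"dz": 2,"fingers": 0},{"wx": 0,"wy": 0,"wz": 0,"dx": 0,"dy": 0,"dz": 0,"fingers": 0},{"wx": 0,"wy": 0,"wz": 0,"dx": 0,"dy": 0,"dz": 0,"fingers": 0}]'

```text
time_s: 6.73
position: [0.5743, -0.0561, 0.1232]
ee_rot: [0.983, 0.182, 0.001, 0.0]
force: [0.5, -0.9, -1.3]
grip_width: 0.61
grip_force: 42.4
```

drive_tool --motion '[{"wx": 0,"wy": 0,"wz": 0,"dx": 0,"dy": 0,"dz": 1.5,"fingers": 0},{"wx": 0,"wy": 0,"wz": 0,"dx": 0,"dy": 0,"dz": 1.5,"fingers": 0},{"wx": 0,"wy": 0,"wz": 0,"dx": 0,"dy": 0,"dz": 1.5,"fingers": 0},{"wx": 0,"wy": 0,"wz": 0,"dx": 0,"dy": 0,"dz": 1.5,"fingers": 0},{"wx": 0,"wy": 0,"wz": 0,"dx": 0,"dy": 0,"dz": 1.5,"fingers": 0},{"wx": 0,"wy": 0,"wz": 0,"dx": 0,"dy": 0,"dz": 0,"fingers": 0},{"wx": 0,"wy": 0,"wz": 0,"dx": 0,"dy": 0,"dz": 0,"fingers": 0}]'

```text
time_s: 7.32
position: [0.5739, -0.0561, 0.1146]
ee_rot: [0.983, 0.182, -0.0, -0.0]
force: [-0.1, 1.1, -1.6]
grip_width: 0.615
grip_force: 42.4
```

drive_tool --motion '[{"wx": 0,"wy": 0,"wz": 0,"dx": 0,"dy": 0,"dz": 6,"fingers": 0},{"wx": 0,"wy": 0,"wz": 0,"dx": 0,"dy": 0,"dz": 6,"fingers": 0},{"wx": 0,"wy": 0,"wz": 0,"dx": 0,"dy": 0,"dz": 6,"fingers": 0},{"wx": 0,"wy": 0,"wz": 0,"dx": 0,"dy": 0,"dz": 6,"fingers": 0},{"wx": 0,"wy": 0,"wz": 0,"dx": 0,"dy": 0,"dz": 6,"fingers": 0},{"wx": 0,"wy": 0,"wz": 0,"dx": 0,"dy": 0,"dz": 4,"fingers": 0},{"wx": 0,"wy": 0,"wz": 0,"dx": 0,"dy": 0,"dz": 2,"fingers": 0},{"wx": 0,"wy": 0,"wz": 0,"dx": 0,"dy": 0,"dz": 1,"fingers": 0},{"wx": 0,"wy": 0,"wz": 0,"dx": 0,"dy": 0,"dz": 0,"fingers": 0},{"wx": 0,"wy": 0,"wz": 0,"dx": 0,"dy": 0,"dz": 0,"fingers": 0}]'

```text
time_s: 8.15
position: [0.574, -0.0561, 0.0776]
ee_rot: [0.983, 0.182, 0.0, -0.0]
force: [1.2, 1.8, -2.9]
grip_width: 0.614
grip_force: 42.3
```

drive_tool --motion '[{"wx": 0,"wy": 0,"wz": 0,"dx": 0,"dy": 0,"dz": 2,"fingers": 0},{"wx": 0,"wy": 0,"wz": 0,"dx": 0,"dy": 0,"dz": 2,"fingers": 0},{"wx": 0,"wy": 0,"wz": 0,"dx": 0,"dy": 0,"dz": 1,"fingers": 0},{"wx": 0,"wy": 0,"wz": 0,"dx": 0,"dy": 0,"dz": 1,"fingers": 0},{"wx": 0,"wy": 0,"wz": 0,"dx": 0,"dy": 0,"dz": 0.5,"fingers": 0},{"wx": 0,"wy": 0,"wz": 0,"dx": 0,"dy": 0,"dz": 0,"fingers": 0},{"wx": 0,"wy": 0,"wz": 0,"dx": 0,"dy": 0,"dz": 0,"fingers": 0}]'

```text
time_s: 8.73
position: [0.574, -0.0562, 0.0714]
ee_rot: [0.983, 0.182, 0.0, 0.0]
force: [1.3, 2.3, -0.6]
grip_width: 0.617
grip_force: 42.5
```

drive_tool --motion '[{"wx": 0,"wy": 0,"wz": 0,"dx": 0,"dy": 0,"dz": 0.5,"fingers": 0},{"wx": 0,"wy": 0,"wz": 0,"dx": 0,"dy": 0,"dz": 0.5,"fingers": 0},{"wx": 0,"wy": 0,"wz": 0,"dx": 0,"dy": 0,"dz": 0.5,"fingers": 0},{"wx": 0,"wy": 0,"wz": 0,"dx": 0,"dy": 0,"dz": 0,"fingers": 0},{"wx": 0,"wy": 0,"wz": 0,"dx": 0,"dy": 0,"dz": 0,"fingers": 0}]'

```text
time_s: 9.15
position: [0.574, -0.0562, 0.0698]
ee_rot: [0.983, 0.182, 0.0, 0.0]
force: [2.1, 2.9, 1.1]
grip_width: 0.619
grip_force: 42.6
```

drive_tool --motion '[{"wx": 0,"wy": 0,"wz": 0,"dx": 0,"dy": 0,"dz": 0.5,"fingers": 0},{"wx": 0,"wy": 0,"wz": 0,"dx": 0,"dy": 0,"dz": 0.5,"fingers": 0},{"wx": 0,"wy": 0,"wz": 0,"dx": 0,"dy": 0,"dz": 0.5,"fingers": 0},{"wx": 0,"wy": 0,"wz": 0,"dx": 0,"dy": 0,"dz": 0,"fingers": 0},{"wx": 0,"wy": 0,"wz": 0,"dx": 0,"dy": 0,"dz": 0,"fingers": 0}]'

```text
time_s: 9.57
position: [0.574, -0.0562, 0.0683]
ee_rot: [0.983, 0.182, 0.0, 0.0]
force: [0.8, 3.6, 0.8]
grip_width: 0.612
grip_force: 42.6
```

Run:
```python
from h import *
s=state();print(s["wrist_torque"])
_,d,E=look("pics/w6.png");np.savez("w6.npz",E=E,**d)
W=world(d,E);T=world(d,d["tool_from_camera"]);m=mask(d["color"],"blue");P=W[m];t=T[m];print("blue in tool z",np.percentile(t[:,2],[5,20,50]),"world z",np.percentile(P[:,2],[50,80,95]))
```

```text
{'time_s': 9.5667, 'position': [0.574, -0.0562, 0.0683], 'ee_rot': [0.9833, 0.1818, 0.0, 0.0], 'force': [0.8429, 3.5704, 0.8118], 'grip_width': 0.6121, 'grip_force': 42.58}
[ 1.05579378 -0.52176701 -0.07149049]
blue in tool z [-0.00227315 -0.0017864  -0.00121451] world z [0.06947636 0.07004715 0.07053496]
```

drive_tool --motion '[{"wx": 0,"wy": 0,"wz": 0,"dx": 0,"dy": 0,"dz": 0.4,"fingers": 0},{"wx": 0,"wy": 0,"wz": 0,"dx": 0,"dy": 0,"dz": 0.4,"fingers": 0},{"wx": 0,"wy": 0,"wz": 0,"dx": 0,"dy": 0,"dz": 0,"fingers": 0},{"wx": 0,"wy": 0,"wz": 0,"dx": 0,"dy": 0,"dz": 0,"fingers": 0}]'

```text
time_s: 9.95
position: [0.574, -0.0562, 0.0675]
ee_rot: [0.983, 0.182, 0.0, 0.0]
force: [1.8, 2.4, 1.8]
grip_width: 0.617
grip_force: 42.6
```

drive_tool --motion '[{"wx": 0,"wy": 0,"wz": 0,"dx": 0,"dy": 0,"dz": 0.4,"fingers": 0},{"wx": 0,"wy": 0,"wz": 0,"dx": 0,"dy": 0,"dz": 0.3,"fingers": 0},{"wx": 0,"wy": 0,"wz": 0,"dx": 0,"dy": 0,"dz": 0,"fingers": 0},{"wx": 0,"wy": 0,"wz": 0,"dx": 0,"dy": 0,"dz": 0,"fingers": 0}]'

```text
time_s: 10.28
position: [0.5741, -0.0562, 0.0674]
ee_rot: [0.983, 0.182, 0.0, 0.0]
force: [-0.2, 4.3, 5.4]
grip_width: 0.615
grip_force: 42.9
```

Run:
```python
from h import *
s=state();print(s["wrist_torque"])
```

```text
{'time_s': 10.2833, 'position': [0.5741, -0.0562, 0.0674], 'ee_rot': [0.9833, 0.1819, 0.0002, 0.0001], 'force': [-0.2293, 4.3083, 5.3693], 'grip_width': 0.615, 'grip_force': 42.9202}
[ 1.46279164  0.25688969 -0.03962478]
```

drive_tool --motion '[{"wx": 0,"wy": 0,"wz": 0,"dx": 0,"dy": 0,"dz": -0.4,"fingers": 0.6},{"wx": 0,"wy": 0,"wz": 0,"dx": 0,"dy": 0,"dz": 0,"fingers": 0.6},{"wx": 0,"wy": 0,"wz": 0,"dx": 0,"dy": 0,"dz": 0,"fingers": 0.6},{"wx": 0,"wy": 0,"wz": 0,"dx": 0,"dy": 0,"dz": -10,"fingers": 0.6},{"wx": 0,"wy": 0,"wz": 0,"dx": 0,"dy": 0,"dz": -30,"fingers": 0.6},{"wx": 0,"wy": 0,"wz": 0,"dx": 0,"dy": 0,"dz": -30,"fingers": 0.6},{"wx": 0,"wy": 0,"wz": 7,"dx": 0,"dy": 0,"dz": -30,"fingers": 0.6},{"wx": 0,"wy": 0,"wz": 7,"dx": 0,"dy": 0,"dz": 0,"fingers": 0.6},{"wx": 0,"wy": 0,"wz": 7,"dx": 0,"dy": 0,"dz": 0,"fingers": 0.6}]'

```text
time_s: 11.03
position: [0.575, -0.0565, 0.1708]
ee_rot: [1.0, -0.004, 0.002, -0.0]
force: [-0.0, 0.4, -2.2]
grip_width: 0.798
grip_force: 0.0
```

Run:
```python
from h import *
s=state();_,d,E=look("pics/w7.png");np.savez("w7.npz",E=E,**d)
W=world(d,E);m=mask(d["color"],"blue")&(np.hypot(W[...,0]-.573,W[...,1]+.057)<.035);P=W[m];print("blue",m.sum(),P.mean(0),np.percentile(P[:,2],[20,50,80]))
q=P[P[:,2]>.065];A=np.c_[q[:,:2]-q[:,:2].mean(0),np.ones(len(q))];print("tilt deg",np.degrees(np.linalg.lstsq(A,q[:,2],rcond=None)[0][:2]))
```

```text
{'time_s': 11.0333, 'position': [0.575, -0.0565, 0.1708], 'ee_rot': [1.0, -0.0035, 0.0024, -0.0001], 'force': [-0.0189, 0.3624, -2.2159], 'grip_width': 0.7981, 'grip_force': 0.0}
blue 3071 [ 0.57820784 -0.05712374  0.06859362] [0.06823332 0.06881422 0.06937291]
tilt deg [0.66002753 0.23305575]
```

Blue is home: its top is at about 69 mm (home is 70, riding on the lugs would be 74.5) and it lies level. Next is the white one.

drive_tool --motion '[{"wx": 0,"wy": 0,"wz": 0,"dx": 4.5,"dy": -33.2,"dz": 0,"fingers": 0.6},{"wx": 0,"wy": 0,"wz": 0,"dx": 4.5,"dy": -33.2,"dz": 0,"fingers": 0.6},{"wx": 0,"wy": 0,"wz": 0,"dx": 4.5,"dy": -33.2,"dz": 15,"fingers": 0.6},{"wx": 0,"wy": 0,"wz": 0,"dx": 4.5,"dy": -33.2,"dz": 17,"fingers": 0.6},{"wx": 0,"wy": 0,"wz": 0,"dx": 4.5,"dy": -33.2,"dz": 17,"fingers": 0.6},{"wx": 0,"wy": 0,"wz": 0,"dx": 4.5,"dy": -33.2,"dz": 17,"fingers": 0.6},{"wx": 0,"wy": 0,"wz": 0,"dx": 0,"dy": 0,"dz": 0,"fingers": 0.6},{"wx": 0,"wy": 0,"wz": 0,"dx": 0,"dy": 0,"dz": 0,"fingers": 0.6},{"wx": 0,"wy": 0,"wz": 0,"dx": 0,"dy": 0,"dz": 0,"fingers": 0.6},{"wx": 0,"wy": 0,"wz": 0,"dx": 0,"dy": 0,"dz": 0,"fingers": 0.6}]'

```text
time_s: 11.92
position: [0.6015, 0.1421, 0.1023]
ee_rot: [1.0, -0.0, 0.001, -0.0]
force: [-1.2, 0.0, 1.3]
grip_width: 0.798
grip_force: 0.0
```

Run:
```python
from h import *
s=state();_,d,E=look("pics/w8.png");np.savez("w8.npz",E=E,**d)
ring(d,E,"white",(280,240),.025,75)
```

```text
{'time_s': 11.9167, 'position': [0.6015, 0.1421, 0.1023], 'ee_rot': [1.0, -0.0003, 0.0006, -0.0], 'force': [-1.1813, 0.0472, 1.3104], 'grip_width': 0.7976, 'grip_force': 0.0}
white [0.6025 0.1422] 52.3 px [282. 226.]
white [0.6027 0.1428] 20.7 px [281. 229.]
```

drive_tool --motion '[{"wx": 0,"wy": 0,"wz": 0,"dx": 1.1,"dy": -0.4,"dz": 20,"fingers": 0.6},{"wx": 0,"wy": 0,"wz": 0,"dx": 0,"dy": 0,"dz": 20,"fingers": 0.6},{"wx": 0,"wy": 0,"wz": 0,"dx": 0,"dy": 0,"dz": 20,"fingers": 0.6},{"wx": 0,"wy": 0,"wz": 0,"dx": 0,"dy": 0,"dz": 12,"fingers": 0.5},{"wx": 0,"wy": 0,"wz": 0,"dx": 0,"dy": 0,"dz": 5,"fingers": 0.5},{"wx": 0,"wy": 0,"wz": 0,"dx": 0,"dy": 0,"dz": 0,"fingers": 0.5},{"wx": 0,"wy": 0,"wz": 0,"dx": 0,"dy": 0,"dz": 0,"fingers": 0},{"wx": 0,"wy": 0,"wz": 0,"dx": 0,"dy": 0,"dz": 0,"fingers": 0},{"wx": 0,"wy": 0,"wz": 0,"dx": 0,"dy": 0,"dz": 0,"fingers": 0},{"wx": 0,"wy": 0,"wz": 0,"dx": 0,"dy": 0,"dz": 0,"fingers": 0}]' --force 40

```text
time_s: 12.8
position: [0.6031, 0.1437, 0.0259]
ee_rot: [1.0, -0.0, 0.001, -0.0]
force: [0.4, -0.2, 3.1]
grip_width: 0.613
grip_force: 42.2
```

drive_tool --motion '[{"wx": 0,"wy": 0,"wz": 0,"dx": 0,"dy": 0,"dz": -10,"fingers": 0},{"wx": 0,"wy": 0,"wz": 0,"dx": 0,"dy": 0,"dz": -30,"fingers": 0},{"wx": 0,"wy": 0,"wz": 0,"dx": 0,"dy": 0,"dz": -30,"fingers": 0},{"wx": 0,"wy": 0,"wz": 0,"dx": 0,"dy": 0,"dz": -30,"fingers": 0},{"wx": 0,"wy": 0,"wz": 0,"dx": 0,"dy": 0,"dz": -20,"fingers": 0},{"wx": 0,"wy": 0,"wz": 0,"dx": -4.9,"dy": 33.2,"dz": 0,"fingers": 0},{"wx": 0,"wy": 0,"wz": 0,"dx": -4.9,"dy": 33.2,"dz": 0,"fingers": 0},{"wx": 0,"wy": 0,"wz": 0,"dx": -4.9,"dy": 33.2,"dz": 0,"fingers": 0},{"wx": 0,"wy": 0,"wz": 0,"dx": -4.9,"dy": 33.2,"dz": 0,"fingers": 0},{"wx": 0,"wy": 0,"wz": 0,"dx": -4.9,"dy": 33.2,"dz": 0,"fingers": 0},{"wx": 0,"wy": 0,"wz": 0,"dx": -4.9,"dy": 33.2,"dz": 0,"fingers": 0},{"wx": 0,"wy": 0,"wz": 0,"dx": 0,"dy": 0,"dz": 0,"fingers": 0},{"wx": 0,"wy": 0,"wz": 0,"dx": 0,"dy": 0,"dz": 0,"fingers": 0},{"wx": 0,"wy": 0,"wz": 0,"dx": 0,"dy": 0,"dz": 0,"fingers": 0},{"wx": 0,"wy": 0,"wz": 0,"dx": 0,"dy": 0,"dz": 0,"fingers": 0}]'

```text
time_s: 14.05
position: [0.5728, -0.0551, 0.1444]
ee_rot: [1.0, -0.0, 0.0, -0.0]
force: [-0.1, 1.3, 0.1]
grip_width: 0.617
grip_force: 42.1
```

Run:
```python
from h import *
s=state();_,d,E=look("pics/w9.png");np.savez("w9.npz",E=E,**d)
ring(d,E,"white",(282,290),s["position"][2]-.0009,90)
```

```text
{'time_s': 14.05, 'position': [0.5728, -0.0551, 0.1444], 'ee_rot': [1.0, -0.0, 0.0001, -0.0001], 'force': [-0.1305, 1.318, 0.0883], 'grip_width': 0.6172, 'grip_force': 42.1376}
white [ 0.5744 -0.0549] 54.0 px [287. 279.]
white [ 0.576  -0.0543] 16.1 px [276. 295.]
```

drive_tool --motion '[{"wx": 0,"wy": 0,"wz": 0,"dx": 0.9,"dy": 0.7,"dz": 0,"fingers": 0},{"wx": 0,"wy": 0,"wz": 0,"dx": 0,"dy": 0,"dz": 12,"fingers": 0},{"wx": 0,"wy": 0,"wz": 0,"dx": 0,"dy": 0,"dz": 8,"fingers": 0},{"wx": 0,"wy": 0,"wz": 0,"dx": 0,"dy": 0,"dz": 2,"fingers": 0},{"wx": 0,"wy": 0,"wz": 0,"dx": 0,"dy": 0,"dz": 2,"fingers": 0},{"wx": 0,"wy": 0,"wz": 0,"dx": 0,"dy": 0,"dz": 2,"fingers": 0},{"wx": 0,"wy": 0,"wz": 0,"dx": 0,"dy": 0,"dz": 2,"fingers": 0},{"wx": 0,"wy": 0,"wz": 0,"dx": 0,"dy": 0,"dz": 0,"fingers": 0},{"wx": 0,"wy": 0,"wz": 0,"dx": 0,"dy": 0,"dz": 0,"fingers": 0}]'

```text
time_s: 14.85
position: [0.5737, -0.0565, 0.1164]
ee_rot: [1.0, -0.0, 0.0, 0.0]
force: [-0.7, 0.2, -0.6]
grip_width: 0.612
grip_force: 42.1
```

drive_tool --motion '[{"wx": 0,"wy": 0,"wz": 0,"dx": 0,"dy": -0.6,"dz": 1.5,"fingers": 0},{"wx": 0,"wy": 0,"wz": 0,"dx": 0,"dy": 0,"dz": 1.5,"fingers": 0},{"wx": 0,"wy": 0,"wz": 0,"dx": 0,"dy": 0,"dz": 1.5,"fingers": 0},{"wx": 0,"wy": 0,"wz": 0,"dx": 0,"dy": 0,"dz": 1.5,"fingers": 0},{"wx": 0,"wy": 0,"wz": 0,"dx": 0,"dy": 0,"dz": 1.5,"fingers": 0},{"wx": 0,"wy": 0,"wz": 0,"dx": 0,"dy": 0,"dz": 0,"fingers": 0},{"wx": 0,"wy": 0,"wz": 0,"dx": 0,"dy": 0,"dz": 0,"fingers": 0}]'

```text
time_s: 15.43
position: [0.5739, -0.0559, 0.1087]
ee_rot: [1.0, -0.0, 0.0, 0.0]
force: [2.9, -1.5, -1.7]
grip_width: 0.613
grip_force: 42.1
```

drive_tool --motion '[{"wx": 0,"wy": 0,"wz": 0,"dx": 0.3,"dy": 0,"dz": 4,"fingers": 0},{"wx": 0,"wy": 0,"wz": 0,"dx": 0,"dy": 0,"dz": 4,"fingers": 0},{"wx": 0,"wy": 0,"wz": 0,"dx": 0,"dy": 0,"dz": 4,"fingers": 0},{"wx": 0,"wy": 0,"wz": 0,"dx": 0,"dy": 0,"dz": 3,"fingers": 0},{"wx": 0,"wy": 0,"wz": 0,"dx": 0,"dy": 0,"dz": 2,"fingers": 0},{"wx": 0,"wy": 0,"wz": 0,"dx": 0,"dy": 0,"dz": 1,"fingers": 0},{"wx": 0,"wy": 0,"wz": 0,"dx": 0,"dy": 0,"dz": 0.6,"fingers": 0},{"wx": 0,"wy": 0,"wz": 0,"dx": 0,"dy": 0,"dz": 0.4,"fingers": 0},{"wx": 0,"wy": 0,"wz": 0,"dx": 0,"dy": 0,"dz": 0.4,"fingers": 0},{"wx": 0,"wy": 0,"wz": 0,"dx": 0,"dy": 0,"dz": 0,"fingers": 0},{"wx": 0,"wy": 0,"wz": 0,"dx": 0,"dy": 0,"dz": 0,"fingers": 0}]'

```text
time_s: 16.35
position: [0.574, -0.0559, 0.0895]
ee_rot: [1.0, -0.0, 0.0, 0.0]
force: [2.5, -1.2, 1.6]
grip_width: 0.618
grip_force: 42.3
```

drive_tool --motion '[{"wx": 0,"wy": 0,"wz": 0,"dx": 0,"dy": 0,"dz": 0.4,"fingers": 0},{"wx": 0,"wy": 0,"wz": 0,"dx": 0,"dy": 0,"dz": 0.4,"fingers": 0},{"wx": 0,"wy": 0,"wz": 0,"dx": 0,"dy": 0,"dz": 0.4,"fingers": 0},{"wx": 0,"wy": 0,"wz": 0,"dx": 0,"dy": 0,"dz": 0.3,"fingers": 0},{"wx": 0,"wy": 0,"wz": 0,"dx": 0,"dy": 0,"dz": 0,"fingers": 0},{"wx": 0,"wy": 0,"wz": 0,"dx": 0,"dy": 0,"dz": 0,"fingers": 0}]'

```text
time_s: 16.85
position: [0.5739, -0.0559, 0.0879]
ee_rot: [1.0, -0.0, 0.0, 0.0]
force: [2.6, -0.1, 0.3]
grip_width: 0.613
grip_force: 42.3
```

drive_tool --motion '[{"wx": 0,"wy": 0,"wz": 0,"dx": 0,"dy": 0,"dz": 0.3,"fingers": 0},{"wx": 0,"wy": 0,"wz": 0,"dx": 0,"dy": 0,"dz": 0.3,"fingers": 0},{"wx": 0,"wy": 0,"wz": 0,"dx": 0,"dy": 0,"dz": 0,"fingers": 0},{"wx": 0,"wy": 0,"wz": 0,"dx": 0,"dy": 0,"dz": 0,"fingers": 0}]'

```text
time_s: 17.18
position: [0.574, -0.0559, 0.0878]
ee_rot: [1.0, -0.0, 0.0, 0.0]
force: [1.5, 0.5, 5.1]
grip_width: 0.611
grip_force: 42.6
```

drive_tool --motion '[{"wx": 0,"wy": 0,"wz": 0,"dx": 0,"dy": 0,"dz": -0.4,"fingers": 0.6},{"wx": 0,"wy": 0,"wz": 0,"dx": 0,"dy": 0,"dz": 0,"fingers": 0.6},{"wx": 0,"wy": 0,"wz": 0,"dx": 0,"dy": 0,"dz": 0,"fingers": 0.6},{"wx": 0,"wy": 0,"wz": 0,"dx": 0,"dy": 0,"dz": -10,"fingers": 0.6},{"wx": 0,"wy": 0,"wz": 0,"dx": 0,"dy": 0,"dz": -30,"fingers": 0.6},{"wx": 0,"wy": 0,"wz": 0,"dx": 0,"dy": 0,"dz": -40,"fingers": 0.6},{"wx": 0,"wy": 0,"wz": 0,"dx": -21.7,"dy": -27.6,"dz": 0,"fingers": 0.6},{"wx": 0,"wy": 0,"wz": 0,"dx": -21.7,"dy": -27.6,"dz": 0,"fingers": 0.6},{"wx": 0,"wy": 0,"wz": 0,"dx": -21.7,"dy": -27.6,"dz": 16,"fingers": 0.6},{"wx": 0,"wy": 0,"wz": 0,"dx": -21.7,"dy": -27.6,"dz": 17,"fingers": 0.6},{"wx": 0,"wy": 0,"wz": 0,"dx": -21.7,"dy": -27.6,"dz": 17,"fingers": 0.6},{"wx": 0,"wy": 0,"wz": 0,"dx": -21.7,"dy": -27.6,"dz": 17,"fingers": 0.6},{"wx": 0,"wy": 0,"wz": 0,"dx": 0,"dy": 0,"dz": 0,"fingers": 0.6},{"wx": 0,"wy": 0,"wz": 0,"dx": 0,"dy": 0,"dz": 0,"fingers": 0.6},{"wx": 0,"wy": 0,"wz": 0,"dx": 0,"dy": 0,"dz": 0,"fingers": 0.6},{"wx": 0,"wy": 0,"wz": 0,"dx": 0,"dy": 0,"dz": 0,"fingers": 0.6}]'

```text
time_s: 18.52
position: [0.4446, 0.1094, 0.1017]
ee_rot: [1.0, -0.001, 0.001, -0.0]
force: [-0.6, 0.9, -0.0]
grip_width: 0.801
grip_force: 0.0
```

Run:
```python
from h import *
from cell import optics
s=state();_,d,E=look("pics/w10.png");np.savez("w10.npz",E=E,**d)
ring(d,E,"red",(280,240),.018,75)
T=world(d,d["tool_from_camera"]);W=world(d,E);m=mask(d["color"],"red")&(abs(W[...,0]-.444)<.035);print("red top z",np.median(W[m][:,2]))
a=optics.get_image("top");W=world(a,a["extrinsics"]);k=(np.hypot(W[...,0]-.571,W[...,1]+.053)<.026)&(W[...,2]>.06)&(W[...,2]<.1);print("stack top",k.sum(),W[k].mean(0),np.percentile(W[k][:,2],[10,50,90]))
```

```text
{'time_s': 18.5167, 'position': [0.4446, 0.1094, 0.1017], 'ee_rot': [1.0, -0.0009, 0.0006, -0.0001], 'force': [-0.6077, 0.892, -0.0444], 'grip_width': 0.8007, 'grip_force': 0.0}
red [0.4427 0.108 ] 51.3 px [284. 226.]
red [0.443  0.1084] 22.0 px [283. 230.]
red top z 0.016877169849171716
stack top 297 [ 0.56847909 -0.05224736  0.08608417] [0.08022152 0.08679096 0.09192407]
```

drive_tool --motion '[{"wx": 0,"wy": 0,"wz": 0,"dx": -1.7,"dy": 0.3,"dz": 20,"fingers": 0.6},{"wx": 0,"wy": 0,"wz": 0,"dx": 0,"dy": 0,"dz": 20,"fingers": 0.6},{"wx": 0,"wy": 0,"wz": 0,"dx": 0,"dy": 0,"dz": 20,"fingers": 0.5},{"wx": 0,"wy": 0,"wz": 0,"dx": 0,"dy": 0,"dz": 12,"fingers": 0.4},{"wx": 0,"wy": 0,"wz": 0,"dx": 0,"dy": 0,"dz": 5,"fingers": 0.4},{"wx": 0,"wy": 0,"wz": 0,"dx": 0,"dy": 0,"dz": 1.5,"fingers": 0.4},{"wx": 0,"wy": 0,"wz": 0,"dx": 0,"dy": 0,"dz": 0,"fingers": 0.4},{"wx": 0,"wy": 0,"wz": 0,"dx": 0,"dy": 0,"dz": 0,"fingers": 0.4}]' --force 40

```text
time_s: 19.28
position: [0.4429, 0.1095, 0.0232]
ee_rot: [1.0, -0.001, 0.001, -0.0]
force: [-0.2, -0.7, -0.3]
grip_width: 0.7
grip_force: 0.0
```

Run:
```python
from h import *
s=state();_,d,E=look("pics/w11.png")
m=mask(d["color"],"red");v,u=np.nonzero(m);print(m.sum(),u.mean(),v.mean());ring(d,E,"red",(283,300),.018,85)
```

```text
{'time_s': 19.2833, 'position': [0.4429, 0.1095, 0.0232], 'ee_rot': [1.0, -0.0006, 0.0007, -0.0002], 'force': [-0.1712, -0.6536, -0.3429], 'grip_width': 0.7004, 'grip_force': 0.0}
8796 285.0848112778536 291.0724192814916
red [0.4433 0.1082] 51.9 px [286. 284.]
red [0.445  0.1083] 19.2 px [284. 292.]
```

View pics/w11.png

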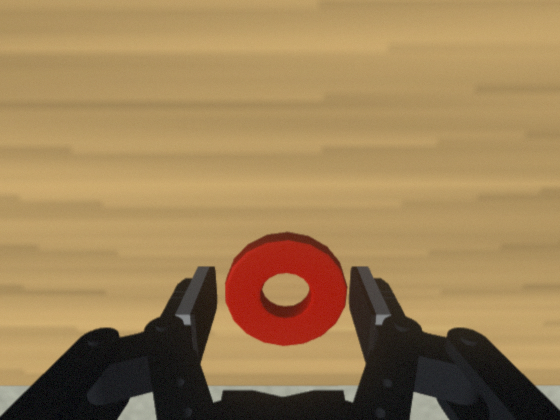

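The red ring sits level between the pads, centred at (285,291). Closing now.

drive_tool --motion '[{"wx": 0,"wy": 0,"wz": 0,"dx": 0,"dy": 0,"dz": 0,"fingers": 0},{"wx": 0,"wy": 0,"wz": 0,"dx": 0,"dy": 0,"dz": 0,"fingers": 0},{"wx": 0,"wy": 0,"wz": 0,"dx": 0,"dy": 0,"dz": 0,"fingers": 0},{"wx": 0,"wy": 0,"wz": 0,"dx": 0,"dy": 0,"dz": 0,"fingers": 0}]'

```text
time_s: 19.67
position: [0.443, 0.1098, 0.0237]
ee_rot: [1.0, -0.0, 0.001, -0.0]
force: [-1.4, -0.8, 5.8]
grip_width: 0.604
grip_force: 42.1
```

drive_tool --motion '[{"wx": 0,"wy": 0,"wz": 0,"dx": 0,"dy": 0,"dz": -10,"fingers": 0},{"wx": 0,"wy": 0,"wz": 0,"dx": 0,"dy": 0,"dz": -30,"fingers": 0},{"wx": 0,"wy": 0,"wz": 0,"dx": 0,"dy": 0,"dz": -30,"fingers": 0},{"wx": 0,"wy": 0,"wz": 0,"dx": 0,"dy": 0,"dz": -30,"fingers": 0},{"wx": 0,"wy": 0,"wz": 0,"dx": 0,"dy": 0,"dz": -22,"fingers": 0},{"wx": 0,"wy": 0,"wz": 0,"dx": 21.8,"dy": 27.6,"dz": 0,"fingers": 0},{"wx": 0,"wy": 0,"wz": 0,"dx": 21.8,"dy": 27.6,"dz": 0,"fingers": 0},{"wx": 0,"wy": 0,"wz": 0,"dx": 21.8,"dy": 27.6,"dz": 0,"fingers": 0},{"wx": 0,"wy": 0,"wz": 0,"dx": 21.8,"dy": 27.6,"dz": 0,"fingers": 0},{"wx": 0,"wy": 0,"wz": 0,"dx": 21.8,"dy": 27.6,"dz": 0,"fingers": 0},{"wx": 0,"wy": 0,"wz": 0,"dx": 21.8,"dy": 27.6,"dz": 0,"fingers": 0},{"wx": 0,"wy": 0,"wz": 0,"dx": 0,"dy": 0,"dz": 0,"fingers": 0},{"wx": 0,"wy": 0,"wz": 0,"dx": 0,"dy": 0,"dz": 0,"fingers": 0},{"wx": 0,"wy": 0,"wz": 0,"dx": 0,"dy": 0,"dz": 0,"fingers": 0},{"wx": 0,"wy": 0,"wz": 0,"dx": 0,"dy": 0,"dz": 0,"fingers": 0}]'

```text
time_s: 20.92
position: [0.5725, -0.0556, 0.1446]
ee_rot: [1.0, 0.0, 0.0, -0.0]
force: [-1.0, 0.4, -1.2]
grip_width: 0.596
grip_force: 42.0
```

Run:
```python
from h import *
s=state();_,d,E=look("pics/w12.png");z=s["position"][2]
m=mask(d["color"],"red");v,u=np.nonzero(m);W=world(d,E);print(m.sum(),u.mean(),v.mean(),"top z - tcp",np.median(W[m][:,2])-z)
ring(d,E,"red",(283,300),z-.0055,85)
```

```text
{'time_s': 20.9167, 'position': [0.5725, -0.0556, 0.1446], 'ee_rot': [1.0, 0.0, 0.0002, -0.0001], 'force': [-0.9713, 0.3881, -1.234], 'grip_width': 0.5961, 'grip_force': 41.9669}
9269 282.49487539108856 288.44816053511704 top z - tcp -0.007023884293481275
red [ 0.5738 -0.0559] 52.8 px [283. 288.]
red [ 0.575  -0.0559] 18.7 px [282. 289.]
```

drive_tool --motion '[{"wx": 0,"wy": 0,"wz": 0,"dx": 1.4,"dy": 0.2,"dz": 0,"fingers": 0},{"wx": 0,"wy": 0,"wz": 0,"dx": 0,"dy": 0,"dz": 12,"fingers": 0},{"wx": 0,"wy": 0,"wz": 0,"dx": 0,"dy": 0,"dz": 8,"fingers": 0},{"wx": 0,"wy": 0,"wz": 0,"dx": 0,"dy": 0,"dz": 2,"fingers": 0},{"wx": 0,"wy": 0,"wz": 0,"dx": 0,"dy": 0,"dz": 2,"fingers": 0},{"wx": 0,"wy": 0,"wz": 0,"dx": 0,"dy": 0,"dz": 2,"fingers": 0},{"wx": 0,"wy": 0,"wz": 0,"dx": 0,"dy": 0,"dz": 2,"fingers": 0},{"wx": 0,"wy": 0,"wz": 0,"dx": 0,"dy": 0,"dz": 2,"fingers": 0},{"wx": 0,"wy": 0,"wz": 0,"dx": 0,"dy": 0,"dz": 0,"fingers": 0},{"wx": 0,"wy": 0,"wz": 0,"dx": 0,"dy": 0,"dz": 0,"fingers": 0}]'

```text
time_s: 21.8
position: [0.5742, -0.0565, 0.1141]
ee_rot: [1.0, -0.0, 0.0, 0.0]
force: [-0.3, -0.5, 0.5]
grip_width: 0.602
grip_force: 42.0
```

drive_tool --motion '[{"wx": 0,"wy": 0,"wz": 0,"dx": 0,"dy": -0.6,"dz": 1,"fingers": 0},{"wx": 0,"wy": 0,"wz": 0,"dx": 0,"dy": 0,"dz": 1,"fingers": 0},{"wx": 0,"wy": 0,"wz": 0,"dx": 0,"dy": 0,"dz": 1,"fingers": 0},{"wx": 0,"wy": 0,"wz": 0,"dx": 0,"dy": 0,"dz": 1,"fingers": 0},{"wx": 0,"wy": 0,"wz": 0,"dx": 0,"dy": 0,"dz": 1,"fingers": 0},{"wx": 0,"wy": 0,"wz": 0,"dx": 0,"dy": 0,"dz": 1,"fingers": 0},{"wx": 0,"wy": 0,"wz": 0,"dx": 0,"dy": 0,"dz": 1,"fingers": 0},{"wx": 0,"wy": 0,"wz": 0,"dx": 0,"dy": 0,"dz": 0,"fingers": 0},{"wx": 0,"wy": 0,"wz": 0,"dx": 0,"dy": 0,"dz": 0,"fingers": 0}]'

```text
time_s: 22.55
position: [0.5741, -0.0558, 0.107]
ee_rot: [1.0, -0.0, -0.0, 0.0]
force: [0.6, -0.4, -0.2]
grip_width: 0.601
grip_force: 42.0
```

drive_tool --motion '[{"wx": 0,"wy": 0,"wz": 0,"dx": 0,"dy": 0,"dz": 1,"fingers": 0},{"wx": 0,"wy": 0,"wz": 0,"dx": 0,"dy": 0,"dz": 1,"fingers": 0},{"wx": 0,"wy": 0,"wz": 0,"dx": 0,"dy": 0,"dz": 0.7,"fingers": 0},{"wx": 0,"wy": 0,"wz": 0,"dx": 0,"dy": 0,"dz": 0.4,"fingers": 0},{"wx": 0,"wy": 0,"wz": 0,"dx": 0,"dy": 0,"dz": 0.4,"fingers": 0},{"wx": 0,"wy": 0,"wz": 0,"dx": 0,"dy": 0,"dz": 0,"fingers": 0},{"wx": 0,"wy": 0,"wz": 0,"dx": 0,"dy": 0,"dz": 0,"fingers": 0}]'

```text
time_s: 23.13
position: [0.5742, -0.0558, 0.1036]
ee_rot: [1.0, -0.0, 0.0, 0.0]
force: [1.0, 0.1, -1.2]
grip_width: 0.599
grip_force: 42.0
```

drive_tool --motion '[{"wx": 0,"wy": 0,"wz": 0,"dx": 0,"dy": 0,"dz": 0.4,"fingers": 0},{"wx": 0,"wy": 0,"wz": 0,"dx": 0,"dy": 0,"dz": 0.4,"fingers": 0},{"wx": 0,"wy": 0,"wz": 0,"dx": 0,"dy": 0,"dz": 0.3,"fingers": 0},{"wx": 0,"wy": 0,"wz": 0,"dx": 0,"dy": 0,"dz": 0,"fingers": 0},{"wx": 0,"wy": 0,"wz": 0,"dx": 0,"dy": 0,"dz": 0,"fingers": 0}]'

```text
time_s: 23.55
position: [0.5742, -0.0558, 0.1028]
ee_rot: [1.0, -0.0, 0.0, 0.0]
force: [-0.5, 0.8, 1.4]
grip_width: 0.6
grip_force: 42.1
```

drive_tool --motion '[{"wx": 0,"wy": 0,"wz": 0,"dx": 0,"dy": 0,"dz": 0.3,"fingers": 0},{"wx": 0,"wy": 0,"wz": 0,"dx": 0,"dy": 0,"dz": 0.2,"fingers": 0},{"wx": 0,"wy": 0,"wz": 0,"dx": 0,"dy": 0,"dz": 0,"fingers": 0},{"wx": 0,"wy": 0,"wz": 0,"dx": 0,"dy": 0,"dz": 0,"fingers": 0}]'

```text
time_s: 23.88
position: [0.5743, -0.0558, 0.1027]
ee_rot: [1.0, -0.0, 0.0, 0.0]
force: [-2.3, 0.9, 5.1]
grip_width: 0.607
grip_force: 42.5
```

drive_tool --motion '[{"wx": 0,"wy": 0,"wz": 0,"dx": 0,"dy": 0,"dz": -0.4,"fingers": 0.6},{"wx": 0,"wy": 0,"wz": 0,"dx": 0,"dy": 0,"dz": 0,"fingers": 0.6},{"wx": 0,"wy": 0,"wz": 0,"dx": 0,"dy": 0,"dz": 0,"fingers": 0.6},{"wx": 0,"wy": 0,"wz": 0,"dx": 0,"dy": 0,"dz": -10,"fingers": 0.6},{"wx": 0,"wy": 0,"wz": 0,"dx": 0,"dy": 0,"dz": -30,"fingers": 0.6},{"wx": 0,"wy": 0,"wz": 0,"dx": 0,"dy": 0,"dz": -30,"fingers": 0.6},{"wx": 0,"wy": 0,"wz": 0,"dx": -20,"dy": 0,"dz": -30,"fingers": 0.6},{"wx": 0,"wy": 0,"wz": 0,"dx": -30,"dy": 0,"dz": 0,"fingers": 0.6},{"wx": 0,"wy": 0,"wz": 0,"dx": -30,"dy": 0,"dz": 0,"fingers": 0.6},{"wx": 0,"wy": 0,"wz": 0,"dx": 0,"dy": 0,"dz": 0,"fingers": 0.6},{"wx": 0,"wy": 0,"wz": 0,"dx": 0,"dy": 0,"dz": 0,"fingers": 0.6},{"wx": 0,"wy": 0,"wz": 0,"dx": 0,"dy": 0,"dz": 0,"fingers": 0.6}]'

```text
time_s: 24.88
position: [0.4944, -0.0557, 0.2032]
ee_rot: [1.0, -0.0, 0.001, -0.0]
force: [1.0, 0.2, 0.6]
grip_width: 0.799
grip_force: 0.0
```

Run:
```python
from h import *
from cell import optics
s=state();_,d,E=look();W=world(d,E)
for n in("red","blue"):
    m=mask(d["color"],n)&(np.hypot(W[...,0]-.573,W[...,1]+.057)<.032);P=W[m];print(n,m.sum(),P.mean(0).round(4) if len(P) else "")
    if n=="red":
        q=P[P[:,2]>.09];A=np.c_[q[:,:2]-q[:,:2].mean(0),np.ones(len(q))];print("z",np.percentile(P[:,2],[10,50,90]),"tilt",np.degrees(np.linalg.lstsq(A,q[:,2],rcond=None)[0][:2]))
a=optics.get_image("side");K=a["camera_matrix"];pc=np.linalg.inv(a["extrinsics"])@np.array([.572,-.055,.07,1])
x=int(K[0,2]-K[0,0]*pc[0]/pc[2]);y=int(K[1,2]+K[1,1]*pc[1]/pc[2])
cv2.imwrite("pics/s13.png",cv2.resize(a["color"][y-50:y+50,x-65:x+65,::-1],None,fx=5,fy=5,interpolation=cv2.INTER_CUBIC))
```

```text
{'time_s': 24.8833, 'position': [0.4944, -0.0557, 0.2032], 'ee_rot': [1.0, -0.0003, 0.0006, -0.0], 'force': [0.957, 0.1587, 0.591], 'grip_width': 0.7985, 'grip_force': 0.0}
red 4876 [ 0.5739 -0.0562  0.097 ]
z [0.0949372  0.09591134 0.09685047] tilt [1.58802974 0.01768161]
blue 0
```

View pics/s13.png

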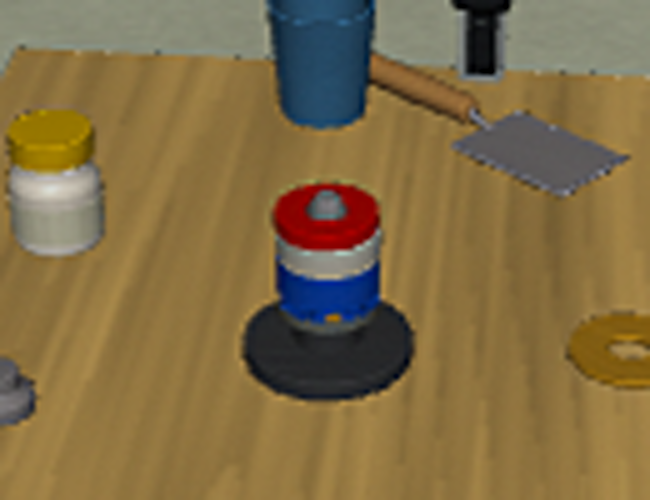

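The stack at (327,250) stands blue, white, red from the bottom, flush and level. A brass lug shows inside a blue slot at (333,318), and the nut, cutter, jar, cup and spatula look undisturbed.

```bash
python3 -c "
from cell import job;print(job.hand_in())"
```

```text
the job is handed in; nothing more can be done
None
```

I threaded the blue, white and red spacers onto the arbor in that order, with blue seated over the lugs and each one lowered by hand until it lay flat on what was below, then handed the job in at about 25 s; the hand-in gave no verdict.

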